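# Test and tray the power modules

### The job

Load every power module on the bench into the tester, one to a bay, lying flat with its orange tab at the red end. When all are in, switch the tester on with the yellow lever, gently press the green plunger fully down to its stop and hold it there for about two seconds, let it come up and switch the tester off again; only then move all the modules to the blue tray, one to a bay, flat, tabs at its red end. Hold the modules with a light grip, as their fins bend, and leave the other things on the bench where they are.

Things in the scene. Friction and masses are not known exactly. Their poses are not given: they have to be found in the camera images.
- module_a: Power module, white stripes, 200 g (may be absent). Black base 90 x 52 x 22 mm high; on it an aluminium finned heat sink 70 x 28 x 30 mm high (top at 52 mm), to be gripped across its 28 mm (along y) with at most 40 N; an orange tab 12 x 30 x 12 mm sticks out of one end. Origin: underside, mid-length (102 mm overall); x towards the tab (heat sink centred at x = -6 mm), z up..
- module_a_tab (a point): Centre of the orange tab of module_a: 45 mm along its x from its origin, 10 mm up.
- module_b: Power module, yellow stripes, 200 g (may be absent). Black base 90 x 52 x 22 mm high; on it an aluminium finned heat sink 70 x 28 x 30 mm high (top at 52 mm), to be gripped across its 28 mm (along y) with at most 40 N; an orange tab 12 x 30 x 12 mm sticks out of one end. Origin: underside, mid-length (102 mm overall); x towards the tab (heat sink centred at x = -6 mm), z up..
- module_b_tab (a point): Centre of the orange tab of module_b: 45 mm along its x from its origin, 10 mm up.
- module_c: Power module, blue stripes, 200 g (may be absent). Black base 90 x 52 x 22 mm high; on it an aluminium finned heat sink 70 x 28 x 30 mm high (top at 52 mm), to be gripped across its 28 mm (along y) with at most 40 N; an orange tab 12 x 30 x 12 mm sticks out of one end. Origin: underside, mid-length (102 mm overall); x towards the tab (heat sink centred at x = -6 mm), z up..
- module_c_tab (a point): Centre of the orange tab of module_c: 45 mm along its x from its origin, 10 mm up.
- tester: Grey bench tester, fixed. Bay block 226 (x) x 132 (y) mm: three open bays side by side along x, 72 mm apart, each 64 (x) x 116 mm (y) inside, floor 20 mm above the bench, walls 14 mm above the floor. Its end wall at +y is red. Beyond it a console 226 x 90 x 60 mm high, centred at y = 111 mm, carries the plunger (x = -60) and the switch (x = 45). Origin: bay block's underside centre.
- tester_bay0 (a point): Centre of the floor of bay 0 of the tester; axes as the tester's.
- tester_bay1 (a point): Centre of the floor of bay 1 of the tester; axes as the tester's.
- tester_bay2 (a point): Centre of the floor of bay 2 of the tester; axes as the tester's.
- tray: Blue outgoing tray, fixed, 226 (x) x 132 (y) x 20 mm high: three bays side by side along x, 72 mm apart, each 64 (x) x 116 mm (y) inside, floor 6 mm above the bench, walls 14 mm above the floor. Its end wall at +y is red. Origin: underside centre.
- tray_bay0 (a point): Centre of the floor of bay 0 of the tray; axes as the tray's.
- tray_bay1 (a point): Centre of the floor of bay 1 of the tray; axes as the tray's.
- tray_bay2 (a point): Centre of the floor of bay 2 of the tray; axes as the tray's.
- plunger (a joint): Travel of the tester's green spring plunger, m: 0 up, 0.014 at its stop. The spring pushes back with 4 N at the top, 10 N at the stop.
- plunger_top (a point): Top centre of the plunger's green round head (44 mm across), 107 mm above the bench when up; it moves straight down when pressed.
- switch (a joint): Angle of the tester's yellow toggle lever, rad: 0 is off (leaning to the tester's -x), 1.0 is on (leaning to its +x). It stays where it is left.
- switch_tip (a point): Tip of the yellow toggle lever; the lever is 60 mm long from its pivot, and swings in the tester's x-z plane.
- solder_spool: White spool of solder, 52 mm across, 48 mm high. Bystander. Origin: underside centre.
- wire_spool: White spool of copper wire, 52 mm across, 48 mm high. Bystander. Origin: underside centre.
- coffee_cup: Paper coffee cup, 76 mm across, 90 mm high. Bystander. Origin: underside centre.
- tip_cleaner: Steel tip-cleaner bowl, 70 mm across, 45 mm high. Bystander. Origin: underside centre.
- screwdriver: Screwdriver with a red handle, lying down. Bystander. Origin: underside centre.

How it is judged:
On the way, in this order (a step that is already met when the one before it is completed fails the run):
1. all modules present lie flat in tester bays, tabs at the red end, the switch still off ((horizontal distance between module_a and tester_bay0 below 0.014 m or horizontal distance between module_a and tester_bay1 below 0.014 m or horizontal distance between module_a and tester_bay2 below 0.014 m) and y of each of module_a_tab, module_b_tab, module_c_tab in the frame of tester above 0.03 m and z of each of module_a, module_b, module_c in the frame of tester below 0.025 m and angle between each of module_a, module_b, module_c's own z axis and vertical below 0.1 rad and (horizontal distance between module_b and tester_bay0 below 0.014 m or horizontal distance between module_b and tester_bay1 below 0.014 m or horizontal distance between module_b and tester_bay2 below 0.014 m) and (horizontal distance between module_c and tester_bay0 below 0.014 m or horizontal distance between module_c and tester_bay1 below 0.014 m or horizontal distance between module_c and tester_bay2 below 0.014 m) and value of joint switch below 0.2 rad), for 0.3 s.
2. the switch is turned on with the modules loaded ((horizontal distance between module_a and tester_bay0 below 0.014 m or horizontal distance between module_a and tester_bay1 below 0.014 m or horizontal distance between module_a and tester_bay2 below 0.014 m) and y of each of module_a_tab, module_b_tab, module_c_tab in the frame of tester above 0.03 m and z of each of module_a, module_b, module_c in the frame of tester below 0.025 m and angle between each of module_a, module_b, module_c's own z axis and vertical below 0.1 rad and (horizontal distance between module_b and tester_bay0 below 0.014 m or horizontal distance between module_b and tester_bay1 below 0.014 m or horizontal distance between module_b and tester_bay2 below 0.014 m) and (horizontal distance between module_c and tester_bay0 below 0.014 m or horizontal distance between module_c and tester_bay1 below 0.014 m or horizontal distance between module_c and tester_bay2 below 0.014 m) and value of joint switch above 0.8 rad), for 0.2 s.
3. the plunger is at its stop for 1.5 s with the switch on and the modules loaded (all of step 2 and value of joint plunger above 0.0125 m), for 1.5 s.
4. the plunger is up and the switch off before any module goes to the tray (value of joint switch below 0.2 rad and value of joint plunger below 0.003 m and horizontal distance between each of module_a, module_b, module_c and tray above 0.13 m), for 0.2 s.
At the end, for the whole second after the job is handed in: every module present lies flat and still in a bay of the blue tray (centre within 14 mm of the bay's, tilt under 0.1 rad), its tab at the red end; the switch is off (below 0.2 rad) and the plunger up (below 3 mm) ((horizontal distance between module_a and tray_bay0 below 0.014 m or horizontal distance between module_a and tray_bay1 below 0.014 m or horizontal distance between module_a and tray_bay2 below 0.014 m) and y of each of module_a_tab, module_b_tab, module_c_tab in the frame of tray above 0.03 m and z of each of module_a, module_b, module_c in the frame of tray below 0.011 m and angle between each of module_a, module_b, module_c's own z axis and vertical below 0.1 rad and (horizontal distance between module_b and tray_bay0 below 0.014 m or horizontal distance between module_b and tray_bay1 below 0.014 m or horizontal distance between module_b and tray_bay2 below 0.014 m) and (horizontal distance between module_c and tray_bay0 below 0.014 m or horizontal distance between module_c and tray_bay1 below 0.014 m or horizontal distance between module_c and tray_bay2 below 0.014 m) and linear speed of each of module_a, module_b, module_c below 0.02 m/s and value of joint switch below 0.2 rad and value of joint plunger below 0.003 m); the robot touches nothing.
It fails at once if one of the other loose things is moved more than 3 cm (distance of any of solder_spool, wire_spool, coffee_cup, tip_cleaner, screwdriver from where it was at the start of the episode above 0.03 m).
It fails at once if a module is squeezed by the fingers with more than 100 N (contact force between the fingers and module_a above 100 N or contact force between the fingers and module_b above 100 N or contact force between the fingers and module_c above 100 N).
It fails at once if the plunger is pushed with more than 40 N (contact force between anything else and plunger above 40 N).
Of module_a, module_b, module_c only 2 to 3 are there at a start; the rules pass over those that are not, and their reading is None.
At some moment in a run one of module_a, module_b, module_c may be knocked a few centimetres aside while the robot is not near it.
It also fails if it takes over 210 s, if anything falls off the work surface, if the arm or the gripper's body presses on something with over 40 N, if the wrist force passes 120 N, or if a joint passes its speed limit or range.

### The arm

A 6-joint arm with a two-finger parallel gripper is mounted at the origin on the work surface. World frame = base frame: x ahead of the robot, y to its left, z up, the work surface at z = 0. Lengths are in m, angles in rad, forces in N, time in s.
With the tool pointing down it reaches from about 0.325 to 0.9 m from the base axis. Payload 6.1 kg.
Tool frame: the origin (TCP) lies midway between the tips of the shut fingers; the grasp point (between the pads) lies 19 mm behind it; z points along the fingers, y is the line along which they close (so a half turn about z gives the same grasp; the last joint's range is limited). The gripper opens to 85 mm and grips with 20 to 120 N. Pads are 22 mm wide; open, the fingers measure 114 mm over their backs; the gripper's body (76 mm by 85 mm) begins 54 mm behind the grasp point. The pads swing forward as they close: fully open they stand 13 mm farther back than shut.
Start: joints at [1.17, 0.22, 1.526, -0, 1.395, -0.126], TCP at [0.17, 0.602, 0.231] pointing down, gripper open.
Joint ranges: [-2.98, 2.98], [-0.91, 2.08], [0.09, 2.57], [-1.24, 4.39], [0.2, 2.65], [-2.68, 2.68]. Speed limits (rad/s): [2.57, 2.57, 3.01, 3.14, 3.14, 3.14].

### API

Orientations are given as [roll, pitch, yaw] about the fixed x, y, z axes, in that order (R = Rz(yaw) Ry(pitch) Rx(roll)).
In Python, from plant import movep, move_l, set_joints, gripper_to, hold, inverse_kinematics, observe, get_image, get_calibration, Unreachable, job_done gives the robot as it stands. Calls block until the motion is done:
- movep(position, orientation): joint-space move of the TCP to a pose.
- move_l(position, feed=0.15, rotation=None, max_force=None): straight line of the TCP; rotation=None keeps the orientation; feed is the mean speed in m/s. With max_force (N) it stops when the force on the tool has changed by that much, and returns True; else False.
- set_joints(angles): joint-space move.
- gripper_to(opening, f_grip=None): finger opening in m; f_grip is the grip in N (None keeps the last); returns when the fingers have stopped.
- hold(seconds).
- inverse_kinematics(position, orientation): joint angles nearest the present ones, or None.
- observe(): the state.
- get_image(name): name is "scene" or "top" or "wrist"; returns (picture, depth): 400x640x3 uint8, red, green, blue; 400x640 float32, m along the optical axis (not along the pixel's ray), 0 where there is no reading.
- get_calibration(name): a dict with "intrinsics" (3x3 intrinsics, pixels), "world_from_camera" (4x4, takes a point from camera to world coordinates). Camera axes: x right, y down, z forward; pixel columns grow to the right and rows downward; lengths in m; the calibration is good to about 2 mm. A picture is of the moment at which its call begins: read the wrist's pose just before it. get_calibration takes no time and is no camera call; for the wrist camera it gives the pose at the moment of the call.
A pose or a line that the arm cannot do raises Unreachable and nothing moves.
- job_done(): hands the job in; it is judged then, once.
The state is a dict: "time_s": time; "q": joint angles; "joint_velocities": joint speeds; "joint_torque": joint torques, N m; "eef_pos": TCP position; "tcp_rot": TCP orientation; "ft_force": force on the tool from outside, world axes, zero at the start; "torque": the same for the moment, N m; "opening": finger opening in m; "grasp_force": force on a finger pad.
Only numpy, scipy, OpenCV 4.12 (cv2) and the standard library are available. Lean on these libraries where they do the work, as an engineer would, in place of code of your own. Each camera call takes 0.05 s, during which the arm holds its last target. There are 200 camera calls.

## Working session

There is one attempt and no reset: what is moved stays moved. The work goes in short steps, each a Python script; the robot and the scene stay as the last script left them, time stands still between calls to the robot, and variables do not carry over. Pictures are saved under pics/ and viewed, at most 14 in all, crops included, and the job is handed in when it is done.

```bash
ls; mkdir -p pics; python3 - <<'E'
from plant import *
import cv2, numpy as np
for n in("top","scene"):
    im,d=get_image(n); cv2.imwrite(f"pics/{n}0.png",im[...,::-1]); np.savez(f"{n}0.npz",im=im,d=d)
    c=get_calibration(n); print(n,c["intrinsics"].tolist(),np.round(c["world_from_camera"],4).tolist())
s=observe();print(s["time_s"],s["tcp_rot"],s["opening"])
E
```

```text
pics
top [[494.656430621522, 0.0, 317.02011133789074], [0.0, 494.656430621522, 194.3843155721513], [0.0, 0.0, 1.0]] [[-0.0199, -0.999, 0.0409, 0.501], [-0.9998, 0.0201, 0.0051, -0.0138], [-0.0059, -0.0408, -0.9991, 1.5014], [0.0, 0.0, 0.0, 1.0]]
scene [[407.4017334682709, 0.0, 322.4504042249092], [0.0, 407.4017334682709, 203.40631704904132], [0.0, 0.0, 1.0]] [[-0.7732, 0.4552, -0.4414, 1.0297], [0.6341, 0.5543, -0.5391, 0.5884], [-0.0007, -0.6968, -0.7173, 0.8845], [0.0, 0.0, 0.0, 1.0]]
0.1 [-3.13981492e+00 -1.78543000e-04  2.86677742e+00] 0.08524535854397687
```

View pics/top0.png

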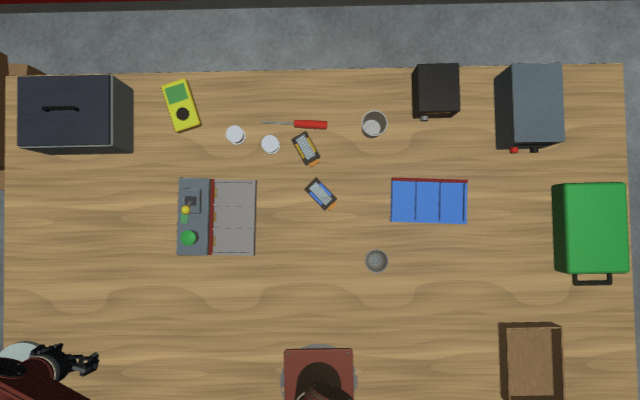

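View pics/scene0.png

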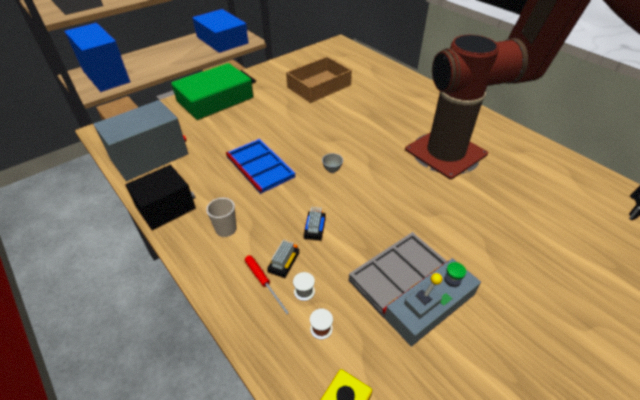

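```bash
cat > h.py <<'E'
from plant import *
import cv2, numpy as np
def grab(n):
    c=get_calibration(n); im,d=get_image(n); return im,d,c["intrinsics"],c["world_from_camera"]
def cloud(d,K,T):
    v,u=np.indices(d.shape); P=np.stack([(u-K[0,2])/K[0,0]*d,(v-K[1,2])/K[1,1]*d,d],-1)
    return P@T[:3,:3].T+T[:3,3]
def ray(px,z,K,T):
    "pixels (N,2) -> world points on the plane z"
    px=np.atleast_2d(px).astype(float); r=np.c_[px,np.ones(len(px))]@np.linalg.inv(K).T@T[:3,:3].T
    return T[:3,3]+r*((z-T[2,3])/r[:,2:])
E
python3 - <<'E'
from h import *
z=np.load("top0.npz");im,d=z["im"],z["d"];c=get_calibration("top");K,T=c["intrinsics"],c["world_from_camera"]
cv2.imwrite("pics/crop0.png",cv2.resize(im[85:275,165:485,::-1],None,fx=2.5,fy=2.5,interpolation=cv2.INTER_CUBIC))
P=cloud(d,K,T); hsv=cv2.cvtColor(im,cv2.COLOR_RGB2HSV)
def rect(m,zz,nm,box):
    mm=np.zeros(m.shape,np.uint8);x0,y0,x1,y1=box;mm[y0:y1,x0:x1]=m[y0:y1,x0:x1]
    v,u=np.nonzero(mm);
    q=ray(np.c_[u,v],zz,K,T)[:,:2]; r=cv2.minAreaRect((q*1000).astype(np.float32))
    print(nm,len(u),"rect",np.round(r[0],1),np.round(r[1],1),round(r[2],1),"z med",np.round(np.percentile(P[...,2][mm>0],[5,50,95]),4),"mean",np.round(q.mean(0)*1000,1))
H,S,V=hsv[...,0],hsv[...,1],hsv[...,2]
Z=P[...,2]
tb=(170,170,262,262)
rect(Z>0.01,0.034,"tester>10mm",tb)
rect((Z>0.028)&(Z<.045),0.034,"tester walls",tb)
rect((Z>0.05)&(Z<.07),0.06,"console",tb)
red=((H<6)|(H>174))&(S>120)&(V>50)
rect(red,0.034,"tester red",tb)
rect((H>50)&(H<75)&(S>150)&(Z>.08),0.107,"plunger",tb)
rect((H>20)&(H<35)&(S>150)&(Z>.06),0.11,"lever",tb)
tr=(380,165,480,235)
rect((Z>.008)|red,0.02,"tray>8",tr);rect(red,0.02,"tray red",tr)
rect((H>100)&(H<125)&(S>120),0.015,"tray blue",tr)
for nm,b in(("yel",(286,126,326,172)),("blu",(300,172,342,215))):
    rect(Z>0.012,0.022,nm+" base",b); rect(Z>0.04,0.052,nm+" sink",b)
    rect((H>5)&(H<18)&(S>180)&(V>150),0.016,nm+" tab",b)
E
```

```text
tester>10mm 5965 rect [501.9 298.3] [279.8 240.3] 85.1 z med [0.016  0.0339 0.1009] mean [500.8 293.6]
tester walls 958 rect [498.2 248.5] [138.9 225.9] 87.6 z med [0.0292 0.0341 0.0402] mean [498.3 251.9]
console 1749 rect [503.6 355.2] [ 92.3 225.2] 87.6 z med [0.0544 0.0597 0.0654] mean [499.4 352.7]
tester red 241 rect [502.1 309.5] [  9.6 222.5] 87.8 z med [0.0305 0.0347 0.041 ] mean [501.5 309.5]Traceback (most recent call last):
  File "<stdin>", line 18, in <module>
  File "<stdin>", line 9, in rect
    return _quantile_unchecked(
        a, q, axis, out, overwrite_input, method, keepdims, weights)
    return _ureduce(a,
                    func=_quantile_ureduce_func,
    ...<5 lines>...
                    overwrite_input=overwrite_input,
                    method=method)
    r = func(a, **kwargs)
    result = _quantile(arr,
                       quantiles=q,
    ...<2 lines>...
                       out=out,
                       weights=wgt)
    slices_having_nans = np.isnan(arr[-1, ...])
                                  ~~~^^^^^^^^^
IndexError: index -1 is out of bounds for axis 0 with size 0
```

View pics/crop0.png

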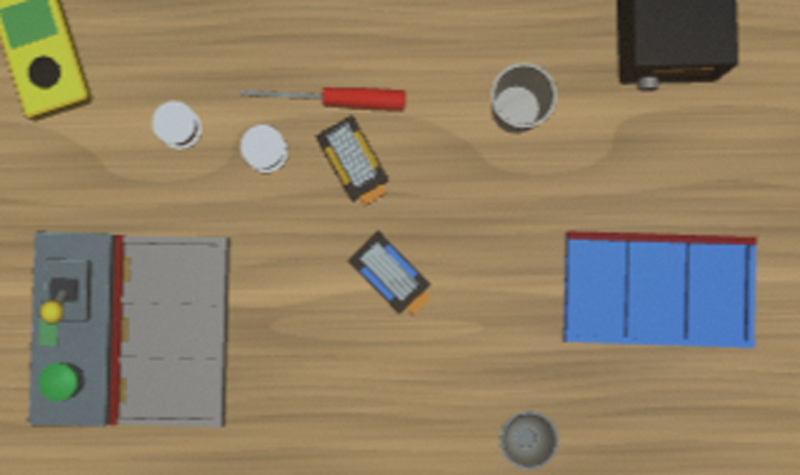

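The crop shows two modules only: yellow at (306,149) and blue at (320,194) in the full picture, both tabs to the lower right (-x, -y). The tester's red end is at left (+y) and the tray's at the top (+x); the lever leans to -x, so it is off.

```bash
python3 - <<'E'
from h import *
z=np.load("top0.npz");im,d=z["im"],z["d"];c=get_calibration("top");K,T=c["intrinsics"],c["world_from_camera"]
P=cloud(d,K,T); hsv=cv2.cvtColor(im,cv2.COLOR_RGB2HSV)
def rect(m,zz,nm,box):
    mm=np.zeros(m.shape,np.uint8);x0,y0,x1,y1=box;mm[y0:y1,x0:x1]=m[y0:y1,x0:x1]
    n,l,st,_=cv2.connectedComponentsWithStats(mm)
    if n<2: print(nm,"none");return
    if nm!="grid": mm=(l==1+np.argmax(st[1:,4])).astype(np.uint8)
    v,u=np.nonzero(mm);
    q=ray(np.c_[u,v],zz,K,T)[:,:2]; r=cv2.minAreaRect((q*1000).astype(np.float32))
    print(nm,len(u),"px",u.mean().round(1),v.mean().round(1),"rect",np.round(r[0],1),np.round(r[1],1),round(r[2],1),"z",np.round(np.percentile(P[...,2][mm>0],[5,50,95]),4),"mean",np.round(q.mean(0)*1000,1))
H,S,V=hsv[...,0],hsv[...,1],hsv[...,2]; Z=P[...,2]
tb=(170,170,262,262)
print(hsv[238,188],Z[238,188],hsv[210,186],Z[210,186],hsv[162,314],hsv[206,332])
rect((H>50)&(H<75)&(S>150)&(Z>.07),0.107,"plunger",tb)
rect((H>20)&(H<35)&(S>130)&(V>120),0.12,"lever",tb)
tr=(380,165,480,235)
red=((H<6)|(H>174))&(S>120)&(V>50)
rect(red,0.02,"tray red",tr); rect((H>100)&(H<125)&(S>120),0.010,"tray blue",tr);rect(((H>100)&(H<125)&(S>120))|red,0.020,"tray all",tr)
for nm,b in(("yel",(286,126,326,172)),("blu",(300,172,342,215))):
    rect(Z>0.012,0.022,nm+" base",b); rect(Z>0.04,0.052,nm+" sink",b)
    rect((H>5)&(H<18)&(S>150)&(V>120)&(Z>.008),0.016,nm+" tab",b)
for nm,b in(("spool1",(222,122,250,148)),("spool2",(258,130,284,158)),("cup",(358,105,392,142)),("bowl",(362,246,392,276)),("multim",(160,75,205,135))): rect(Z>.015,.048,nm,b)
rect(red,.02,"drv",(280,110,335,135))
E
```

```text
[ 64 139 154] 0.1056536052006043 [ 30 168 187] 0.1504013294211517 [ 16 168 184] [ 17 166 184]
plunger none
lever 60 px 185.1 209.5 rect [522.8 363.1] [22.5 19.6] 88.9 z [0.1377 0.145  0.1517] mean [522.8 362.8]
tray red 179 px 429.6 179.5 rect [ 599.7 -342.7] [221.6   7.7] 86.8 z [0.0163 0.0214 0.0271] mean [ 599.5 -344.5]
tray blue 3023 px 428.5 202.0 rect [ 532.6 -341.4] [224.8 121.9] 87.0 z [0.0015 0.0076 0.0221] mean [ 532.3 -341.4]
tray all 3202 px 428.6 200.8 rect [ 537.6 -339.5] [223.3 131.5] 87.0 z [0.0016 0.0079 0.023 ] mean [ 535.9 -339.5]
yel base 555 px 306.4 148.8 rect [697.1  21.8] [101.9  52. ] 28.3 z [0.0159 0.0252 0.0536] mean [699.3  23. ]
yel sink 123 px 305.5 146.4 rect [702.2  24.7] [71.5 28.2] 28.5 z [0.0434 0.0512 0.0569] mean [702.5  24.8]
yel tab 35 px 313.8 162.4 rect [658.6   1.8] [10.9 27.3] 28.7 z [0.0119 0.0161 0.0211] mean [658.6   1.5]
blu base 567 px 321.4 194.5 rect [559.5 -21.1] [101.6  50.9] 43.8 z [0.0163 0.025  0.055 ] mean [561.1 -19.4]
blu sink 143 px 320.2 192.4 rect [564.3 -16.7] [68.5 27. ] 43.8 z [0.0463 0.052  0.0571] mean [566.  -15.8]
blu tab 31 px 331.5 205.6 rect [527.6 -49.1] [ 8.5 25.5] 43.8 z [0.0124 0.0163 0.0214] mean [527.3 -48.9]
spool1 247 px 234.8 133.8 rect [745.1 232.9] [51.9 49. ] 62.2 z [0.0413 0.0472 0.0528] mean [744.7 233.2]
spool2 236 px 270.0 143.2 rect [715.3 129.5] [47.3 47.6] 89.0 z [0.043  0.0478 0.053 ] mean [714.7 129.5]
cup 358 px 375.1 121.8 rect [ 766.8 -180.5] [73.9 80.4] 88.6 z [0.0215 0.0712 0.0936] mean [ 771.8 -182.3]
bowl 297 px 377.2 261.1 rect [ 363.  -177.1] [67.8 66.1] 43.8 z [0.0163 0.0334 0.0493] mean [ 361.9 -178.5]
multim 1369 px 181.1 105.3 rect [833.3 391.3] [151.8  81.3] 17.2 z [0.0267 0.0345 0.0414] mean [833.2 391.4]
drv 240 px 310.4 123.7 rect [775.3  10.6] [97.1 22.5] 85.2 z [0.0164 0.0233 0.0292] mean [775.2   9.5]
```

```bash
cat >> h.py <<'E'
pi=np.pi
def down(yaw): return [pi,0,(yaw+pi)%(2*pi)-pi]
TE=np.array([.499,.2455,np.radians(-2.4)]); TR=np.array([.538,-.340,np.radians(-93.)])
def off(f,x,y):
    c,s=np.cos(f[2]),np.sin(f[2]); return np.array([f[0]+c*x-s*y,f[1]+s*x+c*y])
E
python3 - <<'E'
from h import *
M={"yel":(.697,.0219,np.radians(-151.7)),"blu":(.560,-.0209,np.radians(-136.2))}
for k in(0,pi):
  for n,m in M.items(): 
    q=inverse_kinematics([*off(m,-.006,0),.026],down(m[2]+k)); print(k,n,None if q is None else np.round(q,2))
  for nm,f,z in(("te",TE,.046),("tr",TR,.032)):
    for b in(-.072,0,.072):
      q=inverse_kinematics([*off(f,b,-.006),z],down(f[2]+pi/2+k)); print(k,nm,b,None if q is None else np.round(q,2))
movep([*TE[:2]-[.0,-.03],.40],down(pi))
im,d,K,T=grab("wrist"); cv2.imwrite("pics/w1.png",im[...,::-1]); np.savez("w1.npz",im=im,d=d,K=K,T=T); print(np.round(T,3).tolist(),observe()["eef_pos"])
E
```

```text
0 yel [-0.08  0.6   1.44  0.    1.11 -2.14]
0 blu [-0.17  0.32  1.83  0.    0.99 -2.5 ]
0 te -0.072 [ 0.36  0.13  2.01 -0.    1.    0.4 ]
0 te 0 [ 0.31  0.26  1.85 -0.    1.03  0.35]
0 te 0.072 [ 0.27  0.4   1.68 -0.    1.07  0.31]
0 tr -0.072 [-0.6   0.38  1.74 -0.    1.03  1.03]
0 tr 0 [-0.69  0.44  1.65 -0.    1.05  0.93]
0 tr 0.072 [-0.78  0.52  1.53 -0.    1.09  0.84]
3.141592653589793 yel [-0.08  0.6   1.44 -0.    1.11  1.  ]
3.141592653589793 blu [-0.17  0.32  1.83 -0.    0.99  0.64]
3.141592653589793 te -0.072 None
3.141592653589793 te 0 None
3.141592653589793 te 0.072 None
3.141592653589793 tr -0.072 [-0.6   0.38  1.74  0.    1.03 -2.11]
3.141592653589793 tr 0 [-0.69  0.44  1.65  0.    1.05 -2.21]
3.141592653589793 tr 0.072 [-0.78  0.52  1.53  0.    1.09 -2.3 ]
[[-0.001, 0.949, 0.315, 0.417], [1.0, 0.001, -0.001, 0.276], [-0.002, 0.315, -0.949, 0.543], [0.0, 0.0, 0.0, 1.0]] [0.49847449 0.27625713 0.39943631]
```

View pics/w1.png

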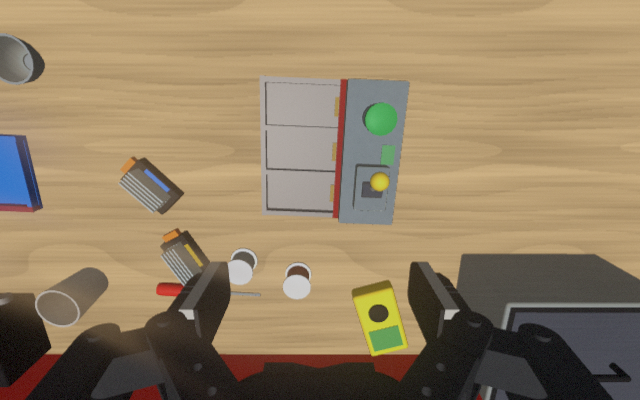

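The tester is in full view at (260–408, 76–224): plunger at (381,119), lever knob at (380,182), red wall at x≈342, bays empty. I'll cross-check its position, the plunger and the lever from this view.

```bash
python3 - <<'E'
from h import *
z=np.load("w1.npz");im,d,K,T=z["im"],z["d"],z["K"],z["T"]
P=cloud(d,K,T);Z=P[...,2];hsv=cv2.cvtColor(im,cv2.COLOR_RGB2HSV);H,S,V=[hsv[...,i] for i in range(3)]
B=np.zeros(Z.shape,bool);B[70:230,255:415]=1
def R(m,nm,zz=None):
    m=m&B; v,u=np.nonzero(m); q=ray(np.c_[u,v],zz,K,T)*1000 if zz else P[m]*1000
    r=cv2.minAreaRect(q[:,:2].astype(np.float32)); print(nm,len(u),np.round(r[0],1),np.round(r[1],1),round(r[2],2),"med",np.round(np.median(q[:,:2],0),1),"z",np.percentile(Z[m],[5,50,95]).round(4))
red=((H<6)|(H>174))&(S>120)
R(red,"red",.034);R((Z>.03)&(Z<.038),"walls",.034);R((Z>.055)&(Z<.065),"console",.06)
R((H>50)&(H<75)&(S>120)&(Z>.095),"plunger",.107)
lev=(H>20)&(H<35)&(S>130)&(V>120)
R(lev&(Z>.1),"lever",.14)
# lever tip: two-view intersection
lv,lu=[a.mean() for a in np.nonzero(lev&B&(Z>.1))]
c=get_calibration("top");K2,T2=c["intrinsics"],c["world_from_camera"]
a0,a1=ray([lu,lv],.2,K,T)[0],ray([lu,lv],.1,K,T)[0];b0,b1=ray([185.1,209.5],.2,K2,T2)[0],ray([185.1,209.5],.1,K2,T2)[0]
da,db=a1-a0,b1-b0;s=np.linalg.lstsq(np.c_[da,-db],b0-a0,rcond=None)[0];print("knob",np.round(a0+s[0]*da,4),np.round(b0+s[1]*db,4))
E
```

```text
red 705 [502.2 307.9] [  8.7 223.5] 87.63 med [490.5 308.4] z [0.0334 0.0349 0.0363]
walls 3067 [498.7 246.2] [132.6 225.3] 87.59 med [477.7 248.6] z [0.0324 0.0344 0.0361]
console 5909 [502.7 356.4] [ 89.6 224.5] 87.61 med [482.1 351.4] z [0.0583 0.0601 0.0617]
plunger 793 [443.2 358.8] [40.5 42.1] 0.05 med [443.6 359.1] z [0.1041 0.1064 0.1082]
lever 272 [521.7 356.1] [24.7 23.8] 63.73 med [521.4 356. ] z [0.1399 0.1455 0.1488]
knob [0.522  0.3562 0.1388] [0.5224 0.3576 0.1392]
```

```bash
sed -i 's/^TE=.*;/TE=np.array([.4988,.246,np.radians(-2.4)]);/' h.py; cat >> h.py <<'E'
HI=.27
def find(near,z0=0,r=.09,cam="top"):
    "module near a point, lying at height z0 -> x,y,yaw from its heat sink top and its orange tab"
    im,d,K,T=grab(cam); P=cloud(d,K,T); h=cv2.cvtColor(im,cv2.COLOR_RGB2HSV); H,S,V=[h[...,i] for i in range(3)]
    N=np.hypot(P[...,0]-near[0],P[...,1]-near[1])<r
    m=(N&(P[...,2]>z0+.038)&(P[...,2]<z0+.065)).astype(np.uint8)
    n,l,st,_=cv2.connectedComponentsWithStats(m)
    if n<2: print("none near",near); return None
    v,u=np.nonzero(l==1+np.argmax(st[1:,4])); q=ray(np.c_[u,v],z0+.052,K,T)[:,:2]
    (cx,cy),(w,hh),a=cv2.minAreaRect((q*1000).astype(np.float32)); 
    if w<hh: a+=90; w,hh=hh,w
    c=np.array([cx,cy])/1000
    o=N&(H>5)&(H<20)&(S>140)&(V>120)&(P[...,2]>z0+.008)&(P[...,2]<z0+.03)
    o&=np.hypot(P[...,0]-c[0],P[...,1]-c[1])<.065
    v,u=np.nonzero(o); t=ray(np.c_[u,v],z0+.016,K,T)[:,:2].mean(0) if len(u) else c*np.nan
    yaw=np.radians(a); e=np.array([np.cos(yaw),np.sin(yaw)])
    if (t-c)@e<0: yaw-=pi; e=-e
    f=np.r_[c+.006*e,yaw]; loc=(t-f[:2])@e
    print("find",np.round(f[:2],4),"yaw",round(np.degrees(yaw),1),"sink",round(w,1),round(hh,1),"tab ahead",round(loc,4),len(u))
    return f
def force(): s=observe(); return np.round(s["ft_force"],1),round(s["opening"],4),round(s["grasp_force"],1),round(s["time_s"],1)
def pick(m,z0=0):
    p=off(m,-.006,0); R=down(m[2])
    gripper_to(.06,25); movep([*p,HI],R); move_l([*p,z0+.07],feed=.25)
    hit=move_l([*p,z0+.026],feed=.06,max_force=8); print("hit",hit)
    gripper_to(.015,25); print("grip",force()); move_l([*p,HI],feed=.2); print("lifted",force())
def place(f,b,z0):
    "bay b of frame f with its floor at z0; module origin to bay centre"
    p=off(f,.072*(b-1),-.006); R=down(f[2]+pi/2)
    movep([*p,HI],R); move_l([*p,z0+.055],feed=.2)
    hit=move_l([*p,z0+.0255],feed=.04,max_force=8); print("placed",hit,observe()["eef_pos"].round(4))
    gripper_to(.05); move_l([*p,HI],feed=.2)
E
python3 - <<'E'
from h import *
m=find((.56,-.021)); pick(m)
im,d,K,T=grab("wrist"); cv2.imwrite("pics/w2.png",im[...,::-1])
E
```

```text
find [ 0.5599 -0.0209] yaw -136.2 sink 68.5 27.0 tab ahead 0.044 41
hit False
grip (array([-1.1,  0.8,  1.9]), 0.0275, 25.4, 5.8)
lifted (array([-1.1, -0. , -2.5]), 0.0275, 24.8, 7.2)
```

```bash
python3 - <<'E'
from h import *
place(TE,0,.02); print(force())
m=find((.697,.022))
pick(m); print("blue bay",off(TE,-.072,0)); find(off(TE,-.072,0),.02)
place(TE,2,.02); movep([.45,-.05,.4],down(pi/2)); print(force())
for b in(0,2): print(off(TE,.072*(b-1),0)); find(off(TE,.072*(b-1),0),.02,r=.06)
im,d,K,T=grab("top"); cv2.imwrite("pics/top3.png",cv2.resize(im[85:275,165:485,::-1],None,fx=2.5,fy=2.5))
E
```

```text
placed True [0.4259 0.2428 0.0463]
(array([0.4, 0.3, 0.6]), 0.0502, 0.0, 13.1)
find [0.6972 0.022 ] yaw -151.5 sink 70.8 28.2 tab ahead 0.0439 38
hit False
grip (array([0.1, 0.2, 1.6]), 0.0275, 25.6, 17.8)
lifted (array([ 0.1, -0.7, -2.1]), 0.0278, 25.1, 19.2)
blue bay [0.42686316 0.24901505]
find [0.4331 0.3229] yaw 175.0 sink 95.9 24.4 tab ahead 0.0039 34
placed True [0.5698 0.2368 0.0465]
(array([-0. ,  0.6,  0.5]), 0.0499, 0.0, 26.1)
[0.42686316 0.24901505]
find [0.4286 0.2458] yaw 88.9 sink 72.1 8.6 tab ahead 0.0469 34
[0.57073684 0.24298495]
find [0.5816 0.2395] yaw 88.8 sink 69.6 2.9 tab ahead 0.0462 36
```

View pics/top3.png

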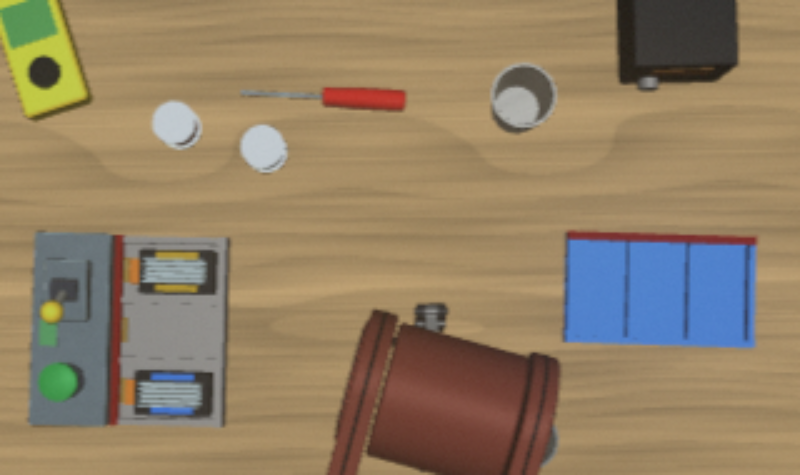

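Both modules sit in bays (yellow in bay 2 at (178,272), blue in bay 0 at (173,393) in the crop), tabs at the red wall and flat. Next is the lever.

```bash
cat >> h.py <<'E'
def L(x,y,z): return [*off(TE,x,y),z]
def lever(x0,x1,fmax=15):
    gripper_to(0,25); movep(L(x0,.111,HI),down(TE[2]+pi/2)); move_l(L(x0,.111,.12),feed=.12,max_force=10)
    print("pre",force()); hit=move_l(L(x1,.111,.12),feed=.05,max_force=fmax); print("push",hit,observe()["eef_pos"].round(4),force())
    s=np.sign(x0-x1); p=observe()["eef_pos"]; d=off(TE,s*.015,0)-TE[:2]; move_l([p[0]+d[0],p[1]+d[1],p[2]],feed=.05); p=observe()["eef_pos"]; move_l([p[0],p[1],HI],feed=.2)
def knob(cam="top"):
    im,d,K,T=grab(cam); P=cloud(d,K,T); h=cv2.cvtColor(im,cv2.COLOR_RGB2HSV); c=off(TE,.045,.111)
    m=(h[...,0]>20)&(h[...,0]<36)&(h[...,1]>120)&(h[...,2]>100)&(np.hypot(P[...,0]-c[0],P[...,1]-c[1])<.07)&(P[...,2]>.1)
    v,u=np.nonzero(m); q=ray(np.c_[u,v],.139,K,T)[:,:2].mean(0)-TE[:2]; e=off(TE,1,0)-TE[:2]; print("knob local x",round(q@e,4),len(u))
E
python3 - <<'E'
from h import *
lever(-.016,.055)
movep(L(-.0603,.1105,.3),down(TE[2]+pi/2)); knob("wrist")
im,d,K,T=grab("wrist"); cv2.imwrite("pics/w4.png",im[...,::-1])
E
```

```text
pre (array([ 0.5, -0.4,  0.2]), -0.0001, 0.0, 29.7)
push True [0.5515 0.3545 0.1187] (array([-2. ,  1.4,  1.6]), 0.0001, 0.8, 30.9)
knob local x 0.073 525
```

View pics/w4.png

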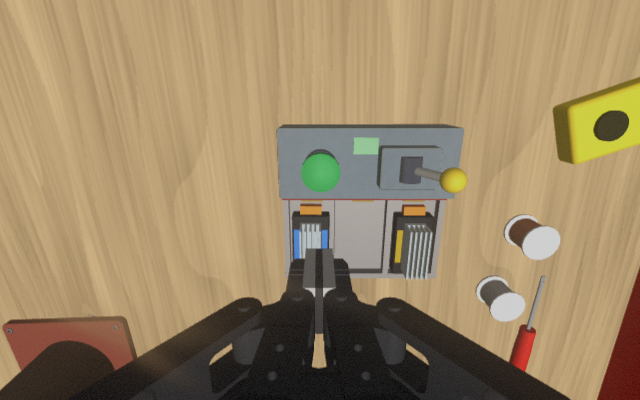

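The lever knob at (453,180) now leans to +x (local x 73 mm, so on). Both modules are still in their bays. Next I press the plunger.

```bash
python3 - <<'E'
from h import *
move_l(L(-.0603,.1105,.112),feed=.15,max_force=10); f0=observe()["ft_force"][2]
hit=move_l(L(-.0603,.1105,.0905),feed=.012,max_force=15); 
for i in range(5):
    s=observe(); print(hit,s["eef_pos"].round(4),(s["ft_force"][2]-f0).round(1),round(s["time_s"],1)); hold(.5)
im,d,K,T=grab("wrist"); np.savez("w5.npz",im=im,d=d,K=K,T=T)
E
```

```text
True [0.4433 0.359  0.0935] 9.0 35.8
True [0.4433 0.359  0.0937] 8.9 36.3
True [0.4433 0.359  0.0937] 7.3 36.8
True [0.4433 0.359  0.0937] 9.4 37.3
True [0.4433 0.359  0.0937] 8.1 37.8
```

```bash
python3 - <<'E'
from h import *
hit=move_l(L(-.0603,.1105,.0915),feed=.008,max_force=10)
for i in range(5):
    s=observe(); print(hit,s["eef_pos"].round(4),s["ft_force"].round(1),round(s["time_s"],1)); hold(.45)
E
```

```text
False [0.4433 0.359  0.093 ] [-4.7 -3.6 12.6] 38.6
False [0.4434 0.359  0.093 ] [-5.4 -3.1 12.6] 39.1
False [0.4433 0.359  0.093 ] [-5.2 -3.4 12.1] 39.5
False [0.4434 0.359  0.093 ] [-4.9 -3.6 12.2] 40.0
False [0.4434 0.359  0.093 ] [-5.  -3.6 13.3] 40.4
```

It is at the stop: z stays at 0.093 against a commanded 0.0915, and the force exceeds the 10 N spring force. It was held there for over 2 s. Now release and switch off.

```bash
python3 - <<'E'
from h import *
move_l(L(-.0603,.1105,.115),feed=.03); move_l(L(-.0603,.1105,HI),feed=.2)
lever(.108,.035)
movep(L(.02,-.02,.40),down(pi/2)); knob("wrist")
im,d,K,T=grab("wrist"); cv2.imwrite("pics/w6.png",im[...,::-1])
z=cloud(d,K,T);h=cv2.cvtColor(im,cv2.COLOR_RGB2HSV);c=L(-.0603,.1105,0)
m=(h[...,0]>50)&(h[...,0]<75)&(h[...,1]>120)&(np.hypot(z[...,0]-c[0],z[...,1]-c[1])<.02); print("plunger z",np.median(z[m][:,2]),force())
E
```

```text
pre (array([0.5, 0.1, 0.4]), 0.0003, 0.0, 45.1)
push True [0.547  0.355  0.1195] (array([3.9, 0.9, 1.6]), -0.0001, 2.1, 46.3)
knob local x 0.0271 411
plunger z 0.10673570075521105 (array([-0.2,  0.9, -0.3]), -0.0001, 0.0, 48.5)
```

View pics/w6.png

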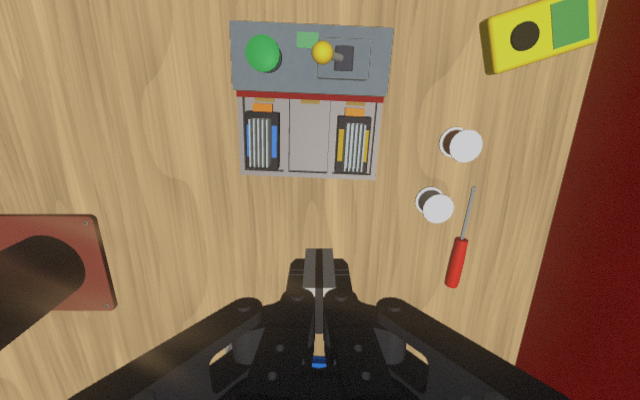

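The plunger is up (z 0.107). The knob at local x 27 mm is a little short of its starting 18 mm, so I'll push it fully off. Both modules are in place, at (262,140) and (353,145).

```bash
python3 - <<'E'
from h import *
lever(.070,.025,30)
movep(L(.02,-.02,.40),down(pi/2)); knob("wrist")
for b in(0,2): print(off(TE,.072*(b-1),0)); find(off(TE,.072*(b-1),0),.02,r=.06,cam="wrist")
print(force())
E
```

```text
pre (array([-0.1,  0.8,  0.2]), -0.0, 0.0, 50.9)
push True [0.547  0.3552 0.1205] (array([ 5.9,  0.7, -0.6]), -0.0001, 2.9, 51.5)
knob local x 0.0248 409
[0.42686316 0.24901505]
find [0.4228 0.2481] yaw 86.8 sink 70.9 23.5 tab ahead 0.0436 160
[0.57073684 0.24298495]
find [0.5808 0.2406] yaw 87.5 sink 70.1 4.5 tab ahead 0.0434 148
(array([-0. , -0.3, -0.3]), -0.0002, 0.0, 53.8)
```

```bash
python3 - <<'E'
from h import *
movep([.45,-.05,.4],down(pi/2)); 
im,d,K,T=grab("top"); a=np.load("top0.npz")["im"]
for i in(a,im):
    h=cv2.cvtColor(i,cv2.COLOR_RGB2HSV)[170:262,170:205].astype(int); m=(h[...,0]>20)&(h[...,0]<35)&(h[...,1]>130)&(h[...,2]>120)
    v,u=np.nonzero(m); print(len(u),u.mean()+170,v.mean()+170)
cv2.imwrite("pics/lev7.png",cv2.resize(np.hstack([a[170:262,170:262],im[170:262,170:262]])[...,::-1],None,fx=4,fy=4))
E
```

```text
60 185.11666666666667 209.46666666666667
61 185.2622950819672 210.327868852459
```

View pics/lev7.png

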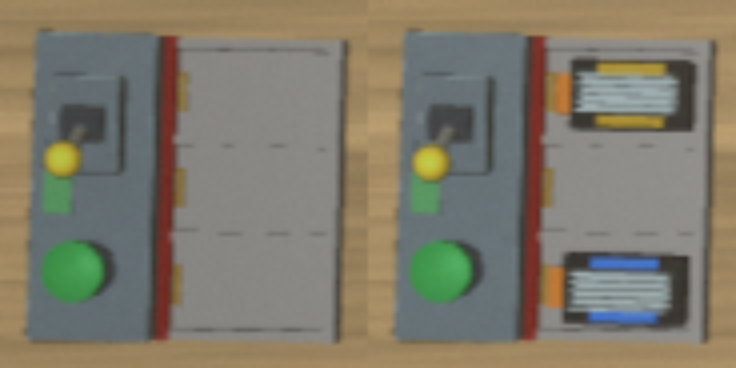

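The lever is back at its start position: knob at (430,161) on the right against (62,158) on the left, seen from the top. I'll re-measure the modules, closing the gaps between the fins in the mask, then move them to the tray.

```bash
sed -i 's/^    n,l,st,_=cv2.connectedComponentsWithStats(m)$/    m=cv2.morphologyEx(m,cv2.MORPH_CLOSE,np.ones((7,7),np.uint8)); n,l,st,_=cv2.connectedComponentsWithStats(m)/' h.py
python3 - <<'E'
from h import *
for b in(0,2):
    n=off(TE,.072*(b-1),0); print(n); find(n,.02,r=.06)
movep(L(0,-.03,.38),down(pi/2))
for b in(0,2): find(off(TE,.072*(b-1),0),.02,r=.06,cam="wrist")
E
```

```text
[0.42686316 0.24901505]
find [0.4258 0.2459] yaw 88.9 sink 72.1 25.9 tab ahead 0.0469 34
[0.57073684 0.24298495]
find [0.5694 0.2397] yaw 86.0 sink 71.1 27.6 tab ahead 0.0463 36
find [0.426  0.2477] yaw 87.7 sink 70.5 29.3 tab ahead 0.0436 170
find [0.568 0.241] yaw 87.6 sink 70.7 29.8 tab ahead 0.0435 163
```

```bash
python3 - <<'E'
from h import *
y=TE[2]+pi/2
pick((.569,.2408,y),.02); place(TR,0,.006)
movep(L(0,-.03,.38),down(pi/2)); m=find((.426,.2475),.02,r=.08,cam="wrist")
if m is not None and np.hypot(m[0]-.426,m[1]-.2475)<.004:
    pick((.426,.2475,y),.02); place(TR,2,.006); movep([.40,.2,.4],down(pi/2))
    for b in(0,2): n=off(TR,.072*(b-1),0); print(n); find(n,.006,r=.06)
im,d,K,T=grab("top"); cv2.imwrite("pics/top8.png",cv2.resize(im[85:275,165:485,::-1],None,fx=2.5,fy=2.5)); print(force())
E
```

```text
hit False
grip (array([ 0.6, -0.4,  2. ]), 0.0281, 28.1, 59.5)
lifted (array([ 0.4,  0.3, -1.6]), 0.0274, 27.5, 60.8)
placed True [ 0.5351 -0.2674  0.0324]
find [0.426  0.2477] yaw 87.6 sink 70.4 29.5 tab ahead 0.0436 171
hit False
grip (array([ 0.6, -0.8,  2.5]), 0.0276, 26.0, 71.0)
lifted (array([ 0.4,  0.3, -3. ]), 0.0275, 25.4, 72.3)
placed True [ 0.5276 -0.4111  0.0324]
[ 0.54176819 -0.26809867]
find [ 0.5401 -0.2685] yaw -1.5 sink 67.3 29.2 tab ahead 0.0444 26
[ 0.53423181 -0.41190133]
find [ 0.5328 -0.4096] yaw -1.8 sink 69.9 32.0 tab ahead 0.0445 38
(array([-0.8,  0.7,  0.3]), 0.05, 0.0, 80.6)
```

View pics/top8.png

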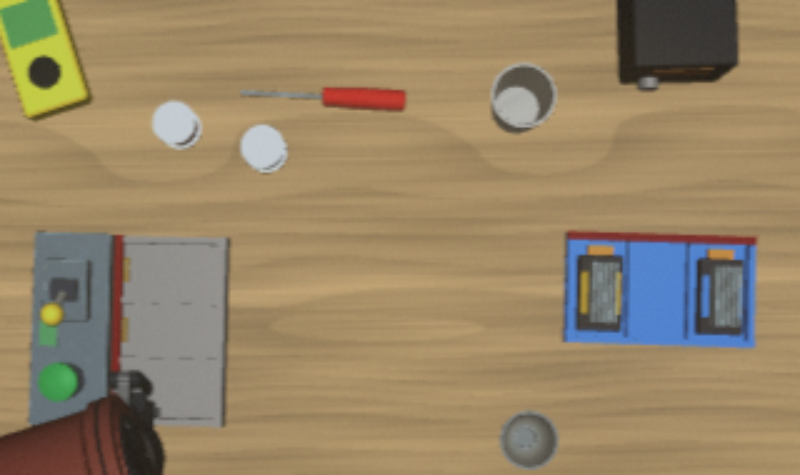

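Both modules lie flat in the tray's outer bays with tabs at the red wall (at (600,290) and (720,295) in the crop), the bystanders are where they were, and the lever is off.

```bash
python3 -c "
from plant import *
hold(.3); print(job_done())"
```

```text
the job is handed in; nothing more can be done
None
```

I loaded the two modules present (yellow and blue stripes) into the tester, ran the test, moved both to the blue tray with tabs at the red end, and handed the job in at about 81 s; my last measurements met the end conditions, but no verdict came back.

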